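# Shut and bolt the lacquer curing box

## Robot

A 6-joint arm with a two-finger parallel gripper is mounted at the origin on the work surface; the furniture and walls round the work are solid. World frame = base frame: x ahead of the robot, y to its left, z up, the work surface at z = 0. Lengths are in m, angles in rad, forces in N, time in s.
With the tool pointing down it reaches from about 0.35 to 0.775 m from the base axis. Payload 5.5 kg.
Tool frame: the origin (TCP) lies at the very end of the fingers, on their centre line; the grasp point (between the pads) lies env.pinch_z behind it (env.pinch_z is the distance from the TCP to the grasp point, in m); z points along the fingers, y is the line along which they close (so a half turn about z gives the same grasp; the last joint's range is limited). The gripper opens to 85 mm and grips with 20 to 120 N. Pads are 22 mm wide; open, the fingers measure 114 mm over their backs; the gripper's body (76 mm by 85 mm) begins 54 mm behind the grasp point. The pads swing forward as they close: fully open they stand 13 mm farther back than shut.
Start: joints at [-1.447, 0.313, 0.046, 1.304, 0, 1.431], TCP at [0.15, -0.555, 0.231] pointing down, gripper open.
Joint ranges: [-2.76, 2.76], [-0.86, 1.69], [-1.03, 1.26], [-2.2, 2.34], [-1.47, 1.5], [-3.14, 3.14]. Speed limits (rad/s): [2.57, 2.57, 3.14, 3.14, 3.14, 3.14].

## Interface

Orientations are given as a unit quaternion [w, x, y, z].
In Python, from workcell import env, eyes gives the robot as it stands.
- The arm moves only by the shell command python3 -m jog 'ROWS' [FORCE]. ROWS is JSON, one flat list of numbers, 7 for each row, row after row: the shift along the world's x, y, z as a fraction of full scale, then the turn, a rotation vector about the world's x, y, z as a fraction of full scale, then the opening, from -1 (shut) to 1 (fully open), so that 0 is half open. A call has 1 to 12 rows; each row is the pose to reach, as a shift and turn from the pose commanded when the call began, turning the shorter way round; what a row does not reach only later rows make up. Full scale, the value 1, is 20 cm for a shift and pi rad for a turn. A row lasts 1/12 s, in which the tool goes at most 41.7 mm and 7.16 degrees, less where a joint would pass 70% of its speed; a pose out of reach is approached as far as the arm can. A call with a number of a shift or a turn outside -1 to 1 is refused whole. A call with a gripper value outside its range is refused whole. The fingers move at their own pace and stop on an object; FORCE is the grip in N (left out, the last holds). Time passes only in rows, so rows that repeat a pose let the fingers close. It gives the time, the measured TCP pose, the force, the opening and the grip force at its end, in the units of the state.
- env.get_state(): the state, without advancing time (a new reading comes with each control period).
- eyes.read_camera(name): name is "side" or "top" or "wrist"; returns (picture, depth): 420x560x3 uint8, red, green, blue; 420x560 float32, m along the optical axis (not along the pixel's ray), 0 where there is no reading.
- eyes.calibration(name): a dict with "fx", "fy", "cx", "cy" (pixels), "k1" (the pictures are not rectified: a ray, as slopes to the right and down, at radius r is drawn at 1 + k1 r^2 times it, then the intrinsics apply), "R" (3x3) and "t" (3): a world point X has camera coordinates R X + t; the wrist camera has in their place "tool_from_camera" (4x4, takes a point from camera to tool coordinates, whose origin is the TCP and whose axes are the flange's). Camera axes: x right, y down, z forward; pixel columns grow to the right and rows downward; lengths in m; the calibration is good to about 2 mm. A picture is of the moment at which its call begins: read the wrist's pose just before it. calibration takes no time and is no camera call.
- env.hand_in(): hands the job in; it is judged then, once.
The state is a dict: "clock": time; "joint_pos": joint angles; "qvel": joint speeds; "tau": joint torques, N m; "tcp_pos": TCP position; "orientation": TCP orientation; "wrist_force": force on the tool from outside, world axes, zero at the start; "ft_torque": the same for the moment, N m; "finger_gap": finger opening in m; "grip_force": force on a finger pad.
Only numpy, scipy, OpenCV 4.12 (cv2) and the standard library are available. Lean on these libraries where they do the work, as an engineer would, in place of code of your own. Each camera call takes 0.05 s, during which the arm holds its last target. There are 200 camera calls.

## Task

A freshly lacquered bowl is waiting in the wooden curing box. Push the lid fully shut, slide the barrel bolt on the lid all the way across into its keeper, then turn the bolt's handle right down into the notch so that the bolt cannot slip back. Leave the bowl inside and the things standing round about where they are, and let go of everything.

Things in the scene. Friction and masses are not known exactly. Their poses are not given: they have to be found in the camera images.
- curing_box: Low pale wooden box fixed to the table, 270 (its x) by 170 mm (y), upper face 97 mm high. Origin: centre of its underside. +x: the way the bolt slides to lock (roughly the robot's right); +y: side to which the handle turns down (away from the robot). Top: hinged lid from x = -135 to +47 mm, fixed deck from there to +135. Hinge axis along y at x = -138 mm, 85 mm above the table.
- lid (a joint): Lid angle, rad: 0 = shut, growing as its edge by the deck rises; starts at 0.4 to 0.65. Board 182 x 170 x 12 mm. A stiff hinge holds it wherever it is left, so it must be pushed down until it stops (about 1 to 3 N near its free edge). Lifting it takes 5 N or more.
- lid_top (a point): A clear spot to push down on: on the lid's upper face, 65 mm in from its free edge, 55 mm to the +y side of the bolt. It swings with the lid about the hinge. With the lid shut: x = -18, y = 55 mm of the box, 97 mm above the table.
- bolt (a joint): Bolt's slide towards the keeper, m: 0 = withdrawn, 0.040 = fully across, at its stop; starts at 0 to 0.010. Round steel bar 14 mm thick in a slotted steel barrel (99 x 23 mm) on the middle of the lid, axis along the box's x (y = 0), 14.5 mm above the lid. Slides with about 2 N, stays where left. With the lid shut its round nose clears the keeper by 2.5 mm; with it open it strikes it.
- bolt_handle (a joint): Angle of the handle about the bolt's axis, rad: 0 = straight up from the lid, 1.5 = flat in the notch, at its stop, pointing to the box's +y. Until the bolt is past about 0.037 m the barrel's slot keeps it upright (0.2 rad of play); there the slot opens sideways into a notch 14 mm wide. Turns with about 1 N at the knob, stays where left. Down in the notch it locks the bolt.
- knob (a point): Centre of the handle's round knob (19 mm across, 21 mm long), 42 mm from the bolt's axis on a stem 9 mm thick; the knob ends 51 mm from the axis. Lid shut: bolt axis 111.5 mm above the table, knob centre 153.5 mm with the handle up, 115 mm with it down (5 mm clear of the lid). The handle stands at x = -24 mm (bolt withdrawn) to +16 mm (fully across) of the box.
- keeper_mouth (a point): Middle of the near mouth of the keeper, a steel bridge 30 mm wide, 24 mm long and 29 mm high on the fixed deck, 59 mm to the +x of the box's centre, with a tunnel 20 mm wide for the bolt; 111.5 mm above the table.
- lacquer_bowl_center (a point): Centre, half-way up, of the black lacquer bowl (96 mm across, 53 mm high) that stands loose inside the box under the lid.
- water_cup: Cream tea cup, 72 mm across, 56 mm high, loose on the table to the left of the box; origin under its foot.
- reagent_bottle: White-capped translucent bottle, 65 mm across, 144 mm high, loose on the table to the left of the box; origin under its foot.
- dropper_jar: Amber dropper bottle, 30 mm across, 97 mm high, loose on the table to the left of the box; origin under its foot.

How it is judged:
By the outcome, as a careful person would: the job done as asked, in the order asked, and still so for the second after the job is handed in, with the robot touching nothing.
It also fails if it takes over 51 s, if anything falls off the work surface, if the arm or the gripper's body presses on something with over 40 N, if the wrist force passes 120 N, or if a joint passes its speed limit or range.

## Working session

There is one attempt and no reset: what is moved stays moved. The work goes in short steps, Python scripts to look and compute and a shell command to move; the robot and the scene stay as the last step left them, time stands still between calls to the robot, and variables do not carry over. Pictures are saved under pics/ and viewed, at most 10 in all, crops included, and the job is handed in when it is done.

```bash
ls; mkdir -p pics; cat > h.py <<'E'
import numpy as np, cv2
from workcell import env, eyes
from scipy.spatial.transform import Rotation as Ro
def shot(name,fn):
    s=env.get_state(); p,d=eyes.read_camera(name); cv2.imwrite('pics/%s.png'%fn,p[:,:,::-1]); np.savez('pics/%s.npz'%fn,p=p,d=d,tcp=s['tcp_pos'],q=s['orientation']); return p,d,s
def cloud(name,d,s):
    c=eyes.calibration(name); K=np.array([[c['fx'],0,c['cx']],[0,c['fy'],c['cy']],[0,0,1]])
    h,w=d.shape; u,v=np.meshgrid(np.arange(w),np.arange(h))
    r=cv2.undistortPoints(np.stack([u,v],-1).reshape(-1,1,2).astype(np.float64),K,np.array([c['k1'],0,0,0.])).reshape(h,w,2)
    X=np.dstack([r*d[...,None],d])
    if 'R' in c: return (X-np.array(c['t']))@np.array(c['R'])
    T=np.array(c['tool_from_camera']); w_,x,y,z=s['orientation']
    return (X@T[:3,:3].T+T[:3,3])@Ro.from_quat([x,y,z,w_]).as_matrix().T+np.array(s['tcp_pos'])
E
python3 - <<'E'
from h import *
for n in ('top','side'):
    p,d,s=shot(n,n+'0'); X=cloud(n,d,s); np.save('pics/%s0X.npy'%n,X)
    c=eyes.calibration(n); print(n,-np.array(c['R']).T@np.array(c['t']))
print(s, env.pinch_z)
E
```

```text
pics
top [ 0.36108468 -0.09428144  1.25835233]
side [ 0.21382204 -0.85808487  0.42427524]
{'clock': 0.05, 'joint_pos': array([-1.44657357e+00,  3.13985450e-01,  4.49599304e-02,  1.30358562e+00,
       -2.48269643e-05,  1.43122460e+00]), 'qvel': array([-7.48546859e-04, -6.80664805e-04,  1.35578068e-03,  2.25749319e-03,
       -7.75861281e-04, -1.94822887e-06]), 'tau': array([ 7.06408136e-04, -4.82157719e+01,  2.99546170e+01,  1.33166823e-02,
       -2.87704461e-04,  1.97105146e-05]), 'tcp_pos': array([ 0.14986343, -0.55459341,  0.23040958]), 'orientation': array([-9.07473814e-04,  9.91313752e-01,  1.31515098e-01, -5.44931325e-06]), 'wrist_force': array([-0.04578177, -0.55357947, -0.76608939]), 'ft_torque': array([-0.00272004, -0.01600141, -0.0182999 ]), 'grip_force': 0.0, 'finger_gap': 0.08530446667734169} 0.0187
```

View pics/top0.png

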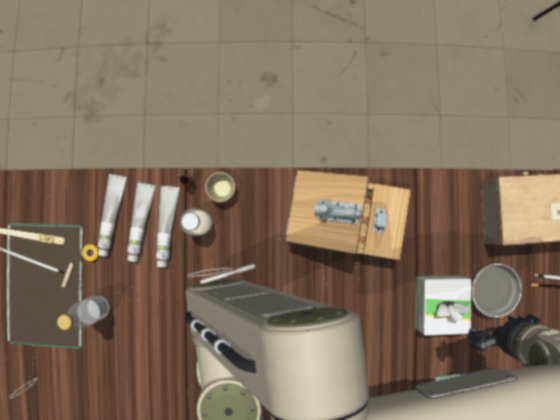

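View pics/side0.png

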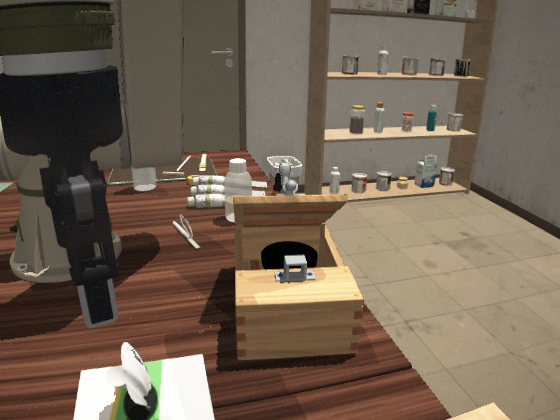

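The top picture shows the box at about (348,215), with the deck and keeper at (381,219), the bolt barrel at (338,211), the cup at (220,187) and the bottle at (196,222). The side picture shows the lid open, with the keeper at (294,268) and the bowl behind it. Next I fit the deck and lid from the depth images.

```bash
python3 - <<'E'
from h import *
X=np.load('pics/top0X.npy'); p=np.load('pics/top0.npz')['p']
v,u=np.mgrid[:420,:560]
roi=(u>275)&(u<420)&(v>162)&(v<270)&(X[...,2]>0.06)
Z=X[...,2]
print('hist',np.histogram(Z[roi],bins=np.arange(.06,.26,.01)))
deck=roi&(abs(Z-.097)<.008)&(u>360)
pts=X[deck]; print(len(pts),np.median(pts,0)); r=cv2.minAreaRect(pts[:,:2].astype(np.float32)*1000); print('deck',r,cv2.boxPoints(r))
kp=roi&(Z>.112)&(Z<.14)&(u>370); print('keeper',kp.sum(),X[kp].mean(0),X[kp].max(0),X[kp].min(0))
# whole box footprint, axis from long sides
P=X[roi]; r=cv2.minAreaRect(P[:,:2].astype(np.float32)*1000); print('all',r,cv2.boxPoints(r))
for n,q in (('side',0),):
    Xs=np.load('pics/side0X.npy'); vv,uu=np.mgrid[:420,:560]
    m=(uu>225)&(uu<365)&(vv>262)&(vv<305)&(abs(Xs[...,2]-.097)<.006)
    r=cv2.minAreaRect(Xs[m][:,:2].astype(np.float32)*1000); print('side deck',m.sum(),r,cv2.boxPoints(r),np.median(Xs[m],0))
    m=(uu>280)&(uu<310)&(vv>252)&(vv<285)&(Xs[...,2]>.112)&(Xs[...,2]<.14)&(Xs[...,1]>-.5); 
    print('side keeper',m.sum(),Xs[m].mean(0),Xs[m].min(0),Xs[m].max(0))
E
```

```text
hist (array([   4,    3,   77, 2435,  650,  457,  614,  443,  429,  479,  516,
        513,  580,  651,   84,  125,   19,    0,    0]), array([0.06, 0.07, 0.08, 0.09, 0.1 , 0.11, 0.12, 0.13, 0.14, 0.15, 0.16,
       0.17, 0.18, 0.19, 0.2 , 0.21, 0.22, 0.23, 0.24, 0.25]))
2447 [ 0.37196795 -0.36158632  0.09656602]
deck ((375.87469482421875, -358.3701477050781), (94.03793334960938, 170.0601348876953), 79.392578125) [[ 283.6425  -388.9334 ]
 [ 450.79654 -420.23785]
 [ 468.1069  -327.8069 ]
 [ 300.95285 -296.50244]]
keeper 125 [ 0.37988357 -0.33934795  0.12511855] [ 0.39516053 -0.32743615  0.1315779 ] [ 0.36454062 -0.35120081  0.11319814]
all ((394.18170166015625, -254.43017578125), (304.2064514160156, 170.632080078125), 80.12812805175781) [[ 284.05145  -389.65424 ]
 [ 452.1571   -418.90833 ]
 [ 504.31195  -119.206116]
 [ 336.2063    -89.95203 ]]
side deck 4251 ((377.6898498535156, -361.9168395996094), (88.9214859008789, 169.74398803710938), 80.20020294189453) [[ 286.4888  -391.2831 ]
 [ 453.75595 -420.17453]
 [ 468.8909  -332.55057]
 [ 301.62375 -303.65915]] [ 0.37602598 -0.36959565  0.09600913]
side keeper 269 [ 0.37969499 -0.34574128  0.12238126] [ 0.36473526 -0.35657708  0.11227516] [ 0.39623277 -0.3279159   0.12570212]
```

```bash
cat >> h.py <<'E'
C=np.array([.3923,-.272,0]); a=np.arctan2(-.985,-.172)
B=np.array([[np.cos(a),-np.sin(a),0],[np.sin(a),np.cos(a),0],[0,0,1]])  # columns: box axes
tob=lambda P:(P-C)@B
tow=lambda p:C+B@np.array(p)
E
python3 - <<'E'
from h import *
X=tob(np.load('pics/top0X.npy'))*1000; v,u=np.mgrid[:420,:560]
roi=(u>275)&(u<420)&(v>162)&(v<270)
L=roi&(X[...,2]>102)&(abs(X[...,1])>25)&(abs(X[...,1])<80)&(X[...,0]<40)&(X[...,0]>-130)
P=X[L]; A=np.c_[P[:,0],P[:,1],np.ones(len(P))]; k,*_=np.linalg.lstsq(A,P[:,2],rcond=None); r=P[:,2]-A@k
g=abs(r)<5; k,*_=np.linalg.lstsq(A[g],P[g,2],rcond=None); th=np.arctan(k[0]); print(len(P),k,'lid',th,P.min(0),P.max(0))
print('z at hinge x=-138',k[0]*-138+k[2],'expect',85+12/np.cos(th))
# unswing points: to shut frame
Q=X[roi]; d=Q-[-138,0,85]; xs=d[:,0]*np.cos(th)+d[:,2]*np.sin(th)-138; zs=-d[:,0]*np.sin(th)+d[:,2]*np.cos(th)+85
h=(zs>135)&(zs<175)&(abs(Q[:,1])<30)&(xs<40); print('knob shut-frame',h.sum(),xs[h].mean(),Q[h,1].mean(),zs[h].max(),xs[h].min(),xs[h].max(),Q[h,1].min(),Q[h,1].max())
X=tob(np.load('pics/side0X.npy'))*1000
print('lid_top now',[-138+120*np.cos(th)-12*np.sin(th),85+120*np.sin(th)+12*np.cos(th)], tow([-.018,.055,.097]))
E
python3 -m jog '[0,0,0.3,0,0,0,-1, 0.1,0.1,0.35,0,0,-0.04,-1, 0.75,0.725,0.35,0,0,-0.139,-1, 0.75,0.725,0.35,0,0,-0.139,-1, 0.75,0.725,0.35,0,0,-0.139,-1, 0.75,0.725,0.35,0,0,-0.139,-1, 0.75,0.725,0.35,0,0,-0.139,-1, 0.75,0.725,0.35,0,0,-0.139,-1, 0.75,0.725,0.35,0,0,-0.139,-1]'
```

```text
3217 [ 6.62248883e-01 -1.23479068e-04  1.92805402e+02] lid 0.5849378989156002 [-129.95706802  -79.99612723  102.7402312 ] [ 13.53081417  79.98184852 200.87164121]
z at hinge x=-138 101.41505615137086 expect 99.39286615067888
knob shut-frame 75 -14.173560850335559 -2.738242712771302 167.88789896772687 -22.95642545881344 -6.312032517883807 -11.47289534587082 6.523638480253013
lid_top now [np.float64(-44.57620610690961), np.float64(161.2626693384212)] [ 0.44957647 -0.26372921  0.097     ]
clock: 0.85
tcp_pos: [0.3005, -0.4094, 0.3012]
orientation: [0.0, 0.996, -0.085, -0.0]
wrist_force: [-0.3, 0.2, -0.2]
finger_gap: 0.0002
grip_force: 0.0
```

```bash
python3 -m jog '[0.77,0.86,0,0,0,0,-1, 0.77,0.86,0,0,0,0,-1, 0.77,0.86,0,0,0,0,-1, 0.77,0.86,0,0,0,0,-1, 0.77,0.86,0,0,0,0,-1, 0.77,0.86,0,0,0,0,-1, 0.77,0.86,0,0,0,0,-1, 0.77,0.86,-0.3,0,0,0,-1, 0.77,0.86,-0.58,0,0,0,-1, 0.77,0.86,-0.58,0,0,0,-1]'
```

```text
clock: 1.68
tcp_pos: [0.4529, -0.2394, 0.1828]
orientation: [0.0, 0.996, -0.087, -0.0]
wrist_force: [-0.5, -0.5, -1.0]
finger_gap: -0.0001
grip_force: 0.0
```

```bash
python3 -m jog '[0,0,-0.1,0,0,0,-1, 0,-0.02,-0.14,0,0,0,-1, -0.008,-0.05,-0.185,0,0,0,-1, -0.012,-0.07,-0.225,0,0,0,-1, -0.015,-0.087,-0.265,0,0,0,-1, -0.018,-0.1,-0.31,0,0,0,-1, -0.02,-0.115,-0.35,0,0,0,-1, -0.022,-0.123,-0.39,0,0,0,-1, -0.023,-0.13,-0.42,0,0,0,-1, -0.023,-0.13,-0.435,0,0,0,-1, -0.023,-0.13,-0.445,0,0,0,-1]'
```

```text
clock: 2.6
tcp_pos: [0.4493, -0.2643, 0.0968]
orientation: [0.0, 0.996, -0.086, -0.0]
wrist_force: [-5.1, 2.6, 20.2]
finger_gap: 0.0
grip_force: 9.9
```

```bash
python3 -m jog '[0,0,0.2,0,0,0,-1, 0,0,0.4,0,0,0,-1, 0,0,0.6,0,0,0,-1, -0.23,0.25,0.8,0,0,0,-1, -0.23,0.25,0.8,0,0,0,-1, -0.23,0.25,0.8,0,0,0,-1, -0.23,0.25,0.8,0,0,0,-1]'
python3 - <<'E'
from h import *
from h import shot
ims=[]
for n in ('top','wrist'):
    p,d,s=shot(n,n+'1'); X=tob(cloud(n,d,s))*1000; np.save('pics/%s1X.npy'%n,X); ims.append(p)
    m=(abs(X[...,0])<130)&(abs(X[...,1])<80)&(d>0)
    l=m&(X[...,0]<40)&(abs(X[...,1])>30)&(X[...,2]<110)&(X[...,2]>85); print(n,'lid z',l.sum(),np.median(X[l],0) if l.any() else 0)
    k=m&(X[...,2]>145)&(X[...,2]<168)&(X[...,0]>-40)&(X[...,0]<40)&(abs(X[...,1])<30)
    print('knob',k.sum(),X[k].mean(0),X[k].min(0),X[k].max(0))
print(s['tcp_pos'],tob(s['tcp_pos']))
cv2.imwrite('pics/c1.png',np.hstack([cv2.resize(ims[0][150:290,260:440],(540,420)),ims[1][:, :]])[:, :, ::-1][:, :1100].astype(np.uint8)) if 0 else cv2.imwrite('pics/c1.png',np.vstack([cv2.resize(ims[0][160:280,270:430],(400,300)),cv2.resize(ims[1],(400,300))])[:,:,::-1])
E
```

```text
clock: 3.18
tcp_pos: [0.4034, -0.2135, 0.258]
orientation: [0.001, 0.996, -0.086, 0.002]
wrist_force: [-0.1, -0.3, -0.1]
finger_gap: 0.0
grip_force: 0.0
top lid z 677 [-105.2827068    51.49244013   96.72503075]<stdin>:9: RuntimeWarning: Mean of empty slice.
  ret = um.true_divide(
Traceback (most recent call last):
ValueError: zero-size array to reduction operation minimum which has no identity
```

The top view is blocked by the arm, so I'll use the wrist and side cameras.

```bash
python3 - <<'E'
from h import *
ims=[]
for n in ('side','wrist'):
    p,d,s=shot(n,n+'1'); X=tob(cloud(n,d,s))*1000; np.save('pics/%s1X.npy'%n,X); ims.append(p)
    m=(abs(X[...,0])<130)&(abs(X[...,1])<80)&(d>0)
    l=m&(X[...,0]<40)&(abs(X[...,1])>30)&(X[...,2]<110)&(X[...,2]>85); print(n,'lid z',l.sum(),np.median(X[l],0))
    k=m&(X[...,2]>145)&(X[...,2]<168)&(X[...,0]>-40)&(X[...,0]<40)&(abs(X[...,1])<30)
    print('knob',k.sum(), k.any() and (X[k].mean(0),X[k].min(0),X[k].max(0)))
    k=m&(X[...,2]>112)&(X[...,2]<130)&(X[...,0]>50)&(abs(X[...,1])<30)
    print('keeper',k.sum(), k.any() and (X[k].mean(0),X[k].min(0),X[k].max(0)))
print(s['tcp_pos'],tob(s['tcp_pos']))
cv2.imwrite('pics/c1.png',np.vstack([cv2.resize(ims[0][150:360,180:460],(400,300)),cv2.resize(ims[1],(400,300))])[:,:,::-1])
E
```

```text
side lid z 2780 [-31.69478734 -30.99383651  95.47050273]
knob 134 (array([-10.29717068,  -1.11342592, 155.23590382]), array([-21.81403389,  -9.68322848, 145.05090134]), array([ -4.37176369,   7.5687836 , 162.24740413]))
keeper 267 (array([7.46192512e+01, 1.17275927e-01, 1.22499570e+02]), array([ 58.64279855, -14.09352892, 112.12003237]), array([ 83.86917435,  15.60434464, 125.76335976]))
wrist lid z 17960 [-42.18793689  38.76801296  97.41799087]
knob 505 (array([-1.75079636e+01,  3.40067652e-02,  1.61267776e+02]), array([-26.02739593,  -9.72063358, 150.81340001]), array([ -7.94864922,   7.79281286, 164.59101465]))
keeper 1052 (array([ 67.4188388 ,   1.34403236, 125.21200946]), array([ 56.20827087, -15.27620994, 112.05425975]), array([ 80.3758398 ,  15.09113803, 128.30758357]))
[ 0.40362576 -0.2142401   0.25602187] [-0.05884715  0.00122129  0.25602187]
```

View pics/c1.png

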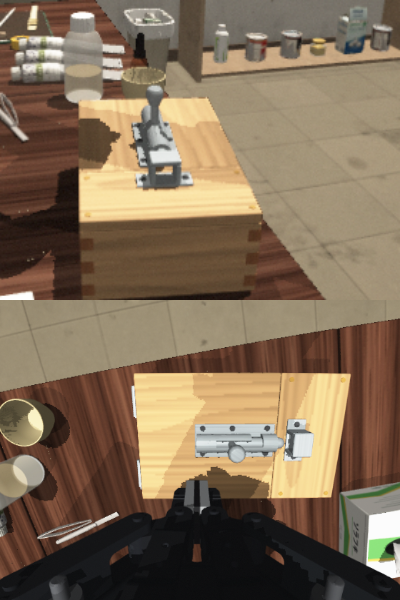

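The lid is shut: the side crop shows it flush with the deck, and the wrist picture shows the knob at (236,453) just left of the keeper, with the closed fingers behind it. Next I lower the fingers behind the knob and push along box +x.

```bash
python3 -m jog '[0,0,-0.2,0,0,0,-1, -0.004,0,-0.4,0,0,0,-1, -0.005,0,-0.59,0,0,0,-1, -0.005,0,-0.59,0,0,0,-1, -0.015,-0.06,-0.59,0,0,0,-1, -0.02,-0.09,-0.59,0,0,0,-1, -0.026,-0.12,-0.59,0,0,0,-1, -0.031,-0.15,-0.59,0,0,0,-1, -0.036,-0.18,-0.59,0,0,0,-1, -0.041,-0.21,-0.59,0,0,0,-1, -0.046,-0.24,-0.59,0,0,0,-1]'
```

```text
clock: 4.25
tcp_pos: [0.3946, -0.2633, 0.1393]
orientation: [0.001, 0.996, -0.086, 0.001]
wrist_force: [0.5, 1.0, 1.1]
finger_gap: -0.0001
grip_force: 0.9
```

```bash
python3 -m jog '[-0.0025,-0.015,0,0,0,0,-1, -0.005,-0.03,0,0,0,0,-1, -0.0065,-0.035,0,0,0,0,-1]'
```

```text
clock: 4.5
tcp_pos: [0.3932, -0.2653, 0.139]
orientation: [-0.004, 0.996, -0.085, 0.001]
wrist_force: [2.6, 18.4, 12.3]
finger_gap: -0.0
grip_force: 9.9
```

```bash
python3 - <<'E'
from h import *
ims=[]
for n in ('side','wrist'):
    p,d,s=shot(n,n+'2'); X=tob(cloud(n,d,s))*1000; ims.append(p)
    m=(abs(X[...,0])<130)&(abs(X[...,1])<80)&(d>0)
    k=m&(X[...,2]>145)&(X[...,2]<168)&(X[...,0]>-5 if n=='wrist' else X[...,0]>-20)&(X[...,0]<40)&(abs(X[...,1])<12)
    print(n,'knob',k.sum(), k.any() and (X[k].mean(0),X[k].min(0),X[k].max(0)))
print(tob(s['tcp_pos']),s['wrist_force'])
cv2.imwrite('pics/c2.png',np.vstack([cv2.resize(ims[0][180:300,220:380],(400,300)),cv2.resize(ims[1][100:400,100:500],(400,300))])[:,:,::-1])
E
```

```text
side knob 259 (array([ 12.20386286,  -1.45982561, 157.96757109]), array([-12.12090716, -10.26036558, 145.13779278]), array([ 26.12205699,  11.99150816, 167.87774717]))
wrist knob 1752 (array([  9.45780167,   4.5169422 , 159.11104542]), array([ -4.99803946,  -5.71826004, 145.0003712 ]), array([ 23.37987533,  11.00138612, 167.98956118]))
[-0.0069006  -0.00033204  0.13898896] [ 3.08365517 16.92176341 11.33140128]
```

View pics/c2.png

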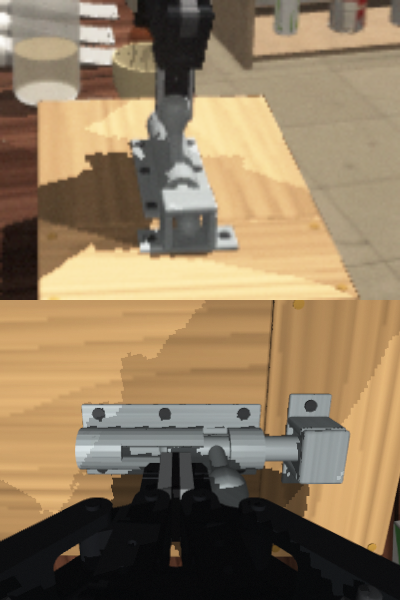

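The bolt is against its stop: the wrist crop shows its nose inside the keeper, with the stem at (225,470) standing in the notch. I'll back off, move over to the robot side of the knob and lower the fingers.

```bash
python3 -m jog '[0.005,0.03,0,0,0,0,-1, 0.01,0.06,0,0,0,0,-1, 0.01,0.06,0.2,0,0,0,-1, 0.01,0.06,0.2,0,0,0,-1, -0.1,0,0.2,0,0,0,-1, -0.217,-0.053,0.2,0,0,0,-1, -0.217,-0.053,0.2,0,0,0,-1, -0.217,-0.053,0,0,0,0,-1, -0.217,-0.053,0,0,0,0,-1]'; python3 -c "
from h import *
print(tob(env.get_state()['tcp_pos']))"
```

```text
clock: 5.35
tcp_pos: [0.3469, -0.2778, 0.1341]
orientation: [-0.002, 0.996, -0.087, -0.003]
wrist_force: [-1.3, 1.3, -0.4]
finger_gap: 0.0001
grip_force: 0.0
[ 0.01357089 -0.04373094  0.13406378]
```

```bash
python3 -m jog '[0.04,-0.01,0.01,0,0,0,-1, 0.08,-0.018,0.01,0,0,0,-1, 0.105,-0.024,0.01,0,0,0,-1, 0.13,-0.028,0.01,0,0,0,-1, 0.155,-0.032,0.01,0,0,0,-1, 0.18,-0.036,0.01,0,0,0,-1, 0.205,-0.04,0.01,0,0,0,-1, 0.23,-0.045,0.015,0,0,0,-1, 0.255,-0.05,0.02,0,0,0,-1]'; python3 - <<'E'
from h import *
for n in ('side','wrist'):
    p,d,s=shot(n,n+'3'); X=tob(cloud(n,d,s))*1000
    k=(X[...,2]>112)&(X[...,2]<168)&(X[...,0]>0)&(X[...,0]<35)&(X[...,1]>20)&(X[...,1]<60)&(d>0)
    print(n,k.sum(), k.any() and (X[k].mean(0),X[k].min(0),X[k].max(0)))
    if n=='side': P=p
print(tob(s['tcp_pos']))
cv2.imwrite('pics/c3.png',np.vstack([cv2.resize(P[180:300,220:380],(400,300)),cv2.resize(p[100:400,100:500],(400,300))])[:,:,::-1])
E
```

```text
clock: 6.1
tcp_pos: [0.4007, -0.2895, 0.1422]
orientation: [-0.0, 0.996, -0.086, -0.0]
wrist_force: [-2.1, -0.2, 0.6]
finger_gap: 0.0001
grip_force: 0.5
side 179 (array([ 21.20883294,  28.64653642, 142.67932746]), array([ 10.11928442,  20.59364208, 126.51698923]), array([ 25.9135564 ,  41.58834145, 167.42743235]))
wrist 2086 (array([ 14.5563497 ,  30.3238092 , 150.53256394]), array([  4.51700405,  20.0067002 , 139.25878578]), array([ 26.06475066,  41.98124814, 167.98835998]))
[0.0162513  0.01251329 0.14261064]
```

View pics/c3.png

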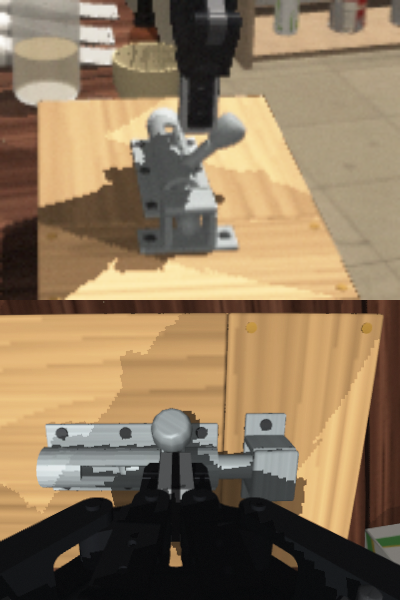

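The handle has tipped about 45° toward +y: the knob is at (228,132) in the side crop and (172,430) in the wrist crop. Next I lift over it and press down from above.

```bash
python3 -m jog '[-0.02,0.003,0,0,0,0,-1, -0.02,0.003,0.2,0,0,0,-1, -0.02,0.003,0.2,0,0,0,-1, 0.123,-0.021,0.2,0,0,0,-1, 0.123,-0.021,0.2,0,0,0,-1, 0.123,-0.021,0.08,0,0,0,-1, 0.128,-0.022,0.04,0,0,0,-1, 0.132,-0.023,0,0,0,0,-1, 0.136,-0.024,-0.03,0,0,0,-1, 0.138,-0.024,-0.06,0,0,0,-1, 0.138,-0.024,-0.085,0,0,0,-1]';  python3 -c "
from h import *
print(tob(env.get_state()['tcp_pos']))"
```

```text
clock: 7.12
tcp_pos: [0.4279, -0.2946, 0.125]
orientation: [0.0, 0.996, -0.086, -0.0]
wrist_force: [-0.3, -0.0, 1.2]
finger_gap: -0.0002
grip_force: 0.4
[0.01612707 0.03895688 0.12501019]
```

```bash
python3 -m jog '[0,0,-0.01,0,0,0,-1, 0,0,-0.02,0,0,0,-1, 0,0,-0.03,0,0,0,-1, 0,0,-0.03,0,0,0,-1]'
```

```text
clock: 7.45
tcp_pos: [0.4283, -0.2949, 0.122]
orientation: [0.001, 0.996, -0.086, 0.001]
wrist_force: [-5.1, 3.4, 18.8]
finger_gap: -0.0002
grip_force: 9.4
```

```bash
python3 -m jog '[0,0,0.15,0,0,0,-1, 0,0,0.35,0,0,0,-1, 0,0,0.6,0,0,0,-1, -0.2,-0.2,0.75,0,0,0,-1, -0.75,-0.9,0.75,0,0,0,-1, -0.75,-0.9,0.75,0,0,0,-1, -0.75,-0.9,0.75,0,0,0,-1, -0.75,-0.9,0.75,0,0,0,-1, -0.75,-0.9,0.75,0,0,0,-1, -0.75,-0.9,0.75,0,0,0,-1, -0.75,-0.9,0.75,0,0,0,-1]'; python3 - <<'E'
from h import *
I=[]
for n in ('top','side'):
    p,d,s=shot(n,n+'4'); X=tob(cloud(n,d,s))*1000; I.append(p)
    k=(X[...,2]>103)&(X[...,2]<168)&(X[...,0]>-5)&(X[...,0]<40)&(X[...,1]>25)&(X[...,1]<65)&(d>0)
    print(n,k.sum(), k.any() and (X[k].mean(0),X[k].min(0),X[k].max(0)))
    l=(X[...,0]<40)&(X[...,0]>-120)&(abs(X[...,1])>30)&(abs(X[...,1])<75)&(X[...,1]<0)&(abs(X[...,2]-97)<15); P=X[l]
    print('lid slope',np.polyfit(P[:,0],P[:,2],1))
cv2.imwrite('pics/c4.png',np.hstack([np.vstack([cv2.resize(I[0][150:270,270:430],(400,300)),cv2.resize(I[1][180:300,220:380],(400,300))]),np.vstack([cv2.resize(I[0],(400,300)),cv2.resize(I[1],(400,300))])])[:,:,::-1])
E
```

```text
clock: 8.37
tcp_pos: [0.2764, -0.4757, 0.269]
orientation: [-0.0, 0.996, -0.088, -0.0]
wrist_force: [1.0, 1.0, 0.8]
finger_gap: 0.0001
grip_force: 0.0
top 72 (array([ 12.81229093,  38.64116392, 119.9591222 ]), array([  4.69184164,  25.1222037 , 112.50075232]), array([ 21.26046614,  49.75798392, 125.9381541 ]))
lid slope [3.72312877e-04 9.67104249e+01]
side 167 (array([ 20.0334203 ,  39.63010744, 115.60035611]), array([  9.68113163,  25.82967989, 104.39564932]), array([ 25.86482965,  50.92978163, 123.51684652]))
lid slope [-1.04193246e-03  9.54637390e+01]
```

View pics/c4.png

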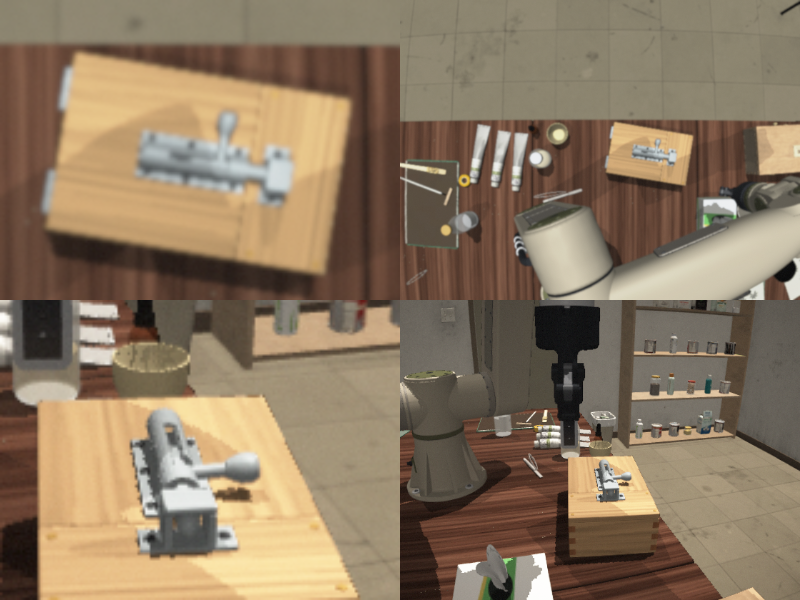

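The lid is flat. The bolt is in the keeper, and the handle lies down toward +y with the knob at (243,466), top about 124 mm high, so it is at its stop. The cup and bottle have not moved, and the arm is clear of everything.

```bash
python3 -c "
from workcell import env
print(env.hand_in())"
```

```text
the job is handed in; nothing more can be done
None
```

The job is handed in at about 8.5 s: the lid is shut, the bolt is fully across in its keeper, the handle is down in the notch, and the arm is clear of everything; the cup and bottle have not moved, but I did not check the bowl (under the shut lid) or the dropper jar.

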